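# Load the bottle carrier and lift it level

## Robot

A 6-joint arm with a two-finger parallel gripper is mounted at the origin on the work surface; the furniture and walls round the work are solid. World frame = base frame: x ahead of the robot, y to its left, z up, the work surface at z = 0. Lengths are in mm, angles in rad, forces in N, time in s.
With the tool pointing down it reaches from about 350 to 925 mm from the base axis. Payload 6.4 kg.
Tool frame: the origin (TCP) lies midway between the tips of the shut fingers; the grasp point (between the pads) lies 19 mm behind it (r.tcp_to_grasp is the distance from the TCP to the grasp point, in mm); z points along the fingers, y is the line along which they close (so a half turn about z gives the same grasp; the last joint's range is limited). The gripper opens to 85 mm and grips with 20 to 120 N. Pads are 22 mm wide; open, the fingers measure 114 mm over their backs; the gripper's body (76 mm by 85 mm) begins 54 mm behind the grasp point. The pads swing forward as they close: fully open they stand 13 mm farther back than shut.
Start: joints at [-1.5, 0.245, 1.558, -0, 1.339, -0.174], TCP at [157.54, -630.631, 191.49] pointing down, gripper open.
Joint ranges: [-3.13, 3.13], [-1.02, 2.26], [0.13, 2.54], [-0.95, 4.09], [0.21, 2.88], [-2.74, 2.74]. Speed limits (rad/s): [2.57, 2.57, 3.14, 3.14, 3.14, 3.14].

## Interface

Orientations are given as a unit quaternion [w, x, y, z].
In Python, from bench import observe, grab_frame, camera_info, r gives the robot as it stands.
- The arm moves only by the tool jog_arm, never from a script. Its argument "increments" is text: rows parted by semicolons, each of 7 numbers parted by spaces: the opening, from -1 (shut) to 1 (fully open), then the shift along the tool's x, y, z in m, then the turn, a rotation vector about the tool's x, y, z in degrees. A call has 1 to 20 rows; each row shifts and turns the commanded pose from where the row before left it, along the tool's axes as they then stand; what a row does not reach is not made up. A row lasts 1/12 s, in which the tool goes at most 41.7 mm and 7.16 degrees, less where a joint would pass 70% of its speed; a pose out of reach is approached as far as the arm can. A call is refused whole if a number of a shift passes 0.0417 or a number of a turn 7.16, either way. A call with a gripper value outside its range is refused whole. The fingers move at their own pace and stop on an object; the grip force is fixed at half the most. Time passes only in rows, so rows that do not move let the fingers close. It gives the time, the measured TCP pose, the force, the opening and the grip force at its end, in the units of the state.
- observe(): the state, without advancing time (a new reading comes with each control period).
- grab_frame(name): name is "scene" or "side" or "wrist"; returns (picture, depth): 420x560x3 uint8, red, green, blue; 420x560 float32, mm along the optical axis (not along the pixel's ray), 0 where there is no reading.
- camera_info(name): a dict with "fx", "fy", "cx", "cy" (pixels), "world_to_cam" (4x4, takes a point from world to camera coordinates); the wrist camera has in their place "hand_eye" (4x4, takes a point from camera to tool coordinates, whose origin is the TCP and whose axes are the flange's). Camera axes: x right, y down, z forward; pixel columns grow to the right and rows downward; lengths in mm; the calibration is good to about 2 mm. A picture is of the moment at which its call begins: read the wrist's pose just before it. camera_info takes no time and is no camera call.
- r.sign_off(): hands the job in; it is judged then, once.
The state is a dict: "time_s": time; "joints": joint angles; "dq": joint speeds; "joint_efforts": joint torques, N m; "tcp_pos": TCP position; "orientation": TCP orientation; "contact_force": force on the tool from outside, world axes, zero at the start; "ft_torque": the same for the moment, N m; "opening": finger opening in mm; "grip_force": force on a finger pad.
Only numpy, scipy, OpenCV 4.12 (cv2) and the standard library are available. Lean on these libraries where they do the work, as an engineer would, in place of code of your own. Each camera call takes 0.05 s, during which the arm holds its last target. There are 200 camera calls.

## Task

Stand the loose dropper bottle upright in the empty ring of the bottle carrier, fully down on its floor, and let go of it while the carrier still stands on the desk. Then take the carrier by its T-shaped handle, lift it straight up until its feet are about 10 cm above the desk, and keep it there level and still with both bottles in their rings: the program finishes while still holding it in the air. Leave the other things on the desk where they lie.

Things in the scene. Friction and masses are not known exactly. Their poses are not given: they have to be found in the camera images.
- carrier: Bottle carrier, 320-460 g empty, loose on the desk: flat aluminium plate 70 (x) x 230 (y) mm on four feet, top of the plate 12 mm above the desk; a grey ring socket at each end and in the middle a 12 mm steel mast (34 mm wide foot, up to 22 mm above the plate) with a T-handle on top. Origin: centre of its underside, at foot level; z up, y along the plate towards the filled ring.
- handle (a point): Centre of the carrier's handle bar: a flat-sided grey bar 78 mm long (along the carrier's x) x 15 mm wide (y) x 22 mm high, its centre straight above the carrier's origin by 147 mm (bar spans 136 to 158 mm above the desk). The mast joins it from below in the middle. The carrier with both bottles balances under this point.
- empty_ring (a point): Floor centre of the carrier's empty ring, 85 mm from the mast at the carrier's -y end, 12 mm above the desk. Ring: bore 38 mm, flaring to about 44 mm at the mouth, wall 3.5 mm, rim 29 mm above this floor. Axes as the carrier's.
- full_ring (a point): Floor centre of the carrier's other, identical ring at its +y end, in which the other bottle already stands.
- bottle_loose: The dropper bottle that stands alone upright on the desk: amber glass with a paper label, 50-95 g, 102 mm tall; round body 34 mm in diameter up to 62 mm, sloping to a cap 24 mm in diameter (up to 77 mm), then a rubber dropper 13 mm wide up to 102 mm. Origin: centre of its underside, z up.
- bottle_stowed: An identical dropper bottle that already stands loose in the carrier's full ring. Origin: centre of its underside, z up.
- tape: Bystander: roll of black tape, 55 mm across, 19 mm high, lying near the loose bottle. Origin: centre of its underside.
- bearing: Bystander: small ball bearing, 22 mm across, 7 mm high, lying near the loose bottle. Origin: centre of its underside.
- pen_pot: Bystander: pen pot with pens, 84 mm across, 174 mm high, fixed at the back left. Origin: centre of its underside.

How it is judged:
By the outcome, as a careful person would: the job done as asked, in the order asked, and still so for the second after the job is handed in, while the arm keeps its last pose, push and grip.
It also fails if it takes over 58 s, if anything falls off the work surface, if the arm or the gripper's body presses on something with over 40 N, if the wrist force passes 120 N, or if a joint passes its speed limit or range.

## Working session

There is one attempt and no reset: what is moved stays moved. The work goes in short steps, Python scripts to look and compute and a tool call to move; the robot and the scene stay as the last step left them, time stands still between calls to the robot, and variables do not carry over. Pictures are saved under pics/ and viewed, at most 10 in all, crops included, and the job is handed in when it is done.

Besides the shell and the picture viewer there is one more tool, called after "Emit:" as name(argument=value, ...) on one line, values as JSON. jog_arm: Moves the arm, as the interface text tells. Its arguments: {"type":"object","properties":{"increments":{"type":"string"}},"required":["increments"]}

```bash
mkdir -p pics; cat > h.py <<'E'
import numpy as np, cv2
from bench import observe, grab_frame, camera_info, r
from scipy.spatial.transform import Rotation as R
def cloud(name):
    s=observe(); p,d=grab_frame(name); c=camera_info(name)
    v,u=np.mgrid[0:420,0:560]
    P=np.stack([(u-c['cx'])/c['fx']*d,(v-c['cy'])/c['fy']*d,d,np.ones_like(d)],-1)
    if 'world_to_cam' in c: M=np.linalg.inv(c['world_to_cam'])
    else:
        T=np.eye(4);q=s['orientation'];T[:3,:3]=R.from_quat([q[1],q[2],q[3],q[0]]).as_matrix();T[:3,3]=s['tcp_pos'];M=T@c['hand_eye']
    W=(P@np.array(M).T)[...,:3]; W[d==0]=np.nan
    return p,d,W
def save(n,p): cv2.imwrite('pics/'+n+'.png',p[...,::-1])
E
python3 - <<'E'
from h import *
out=[]
for n in ('scene','side'):
    p,d,W=cloud(n); out.append(p); np.savez('/tmp/'+n,W=W,p=p)
    save(n,cv2.resize(p,(800,600)))
    c=camera_info(n);print(n,np.linalg.inv(c['world_to_cam'])[:3,3].round())
s=observe();print(s)
E
```

```text
scene [809. 381. 852.]
side [  464. -1279.   634.]
{'time_s': 0.1, 'joints': array([-1.50010218e+00,  2.45723743e-01,  1.55889264e+00, -2.25783072e-05,
        1.33867007e+00, -1.74083579e-01]), 'dq': array([ 0.00084146,  0.00033392, -0.00181607, -0.00054265,  0.00026627,
       -0.00099022]), 'joint_efforts': array([-9.78984190e-05, -4.30669928e+01, -3.27129686e+01, -2.37464474e-04,
        2.81674314e-03,  1.38118338e-05]), 'tcp_pos': array([ 157.49103039, -630.0550343 ,  190.50338252]), 'orientation': array([-8.46336408e-04,  9.92519153e-01,  1.22086089e-01,  3.27912734e-05]), 'contact_force': array([-1.59277003,  0.16456395, -0.44831033]), 'ft_torque': array([-0.01643595, -0.02640434,  0.01290303]), 'grip_force': 0.0, 'opening': 85.23685019225503}
```

View pics/scene.png

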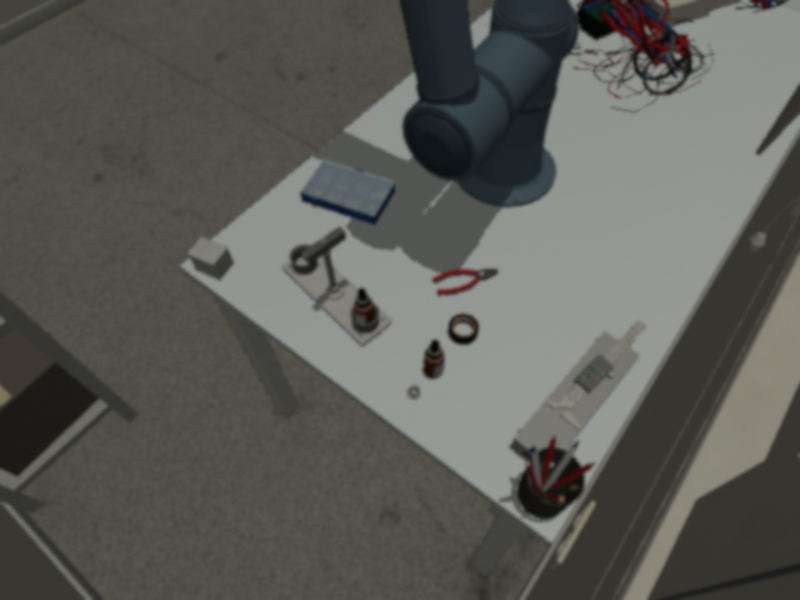

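View pics/side.png

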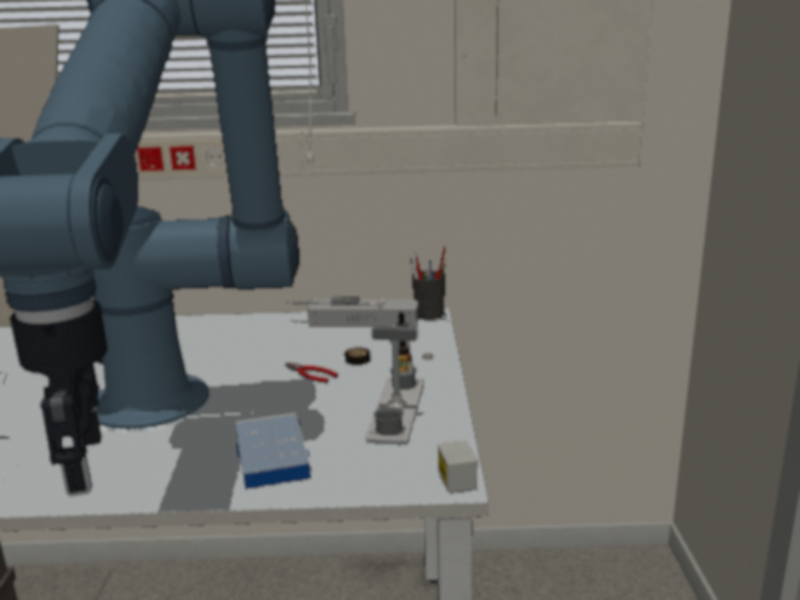

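The scene view shows (in 800x600 pixels) the loose bottle at (433,358), tape at (463,328), and bearing at (413,392). The stowed bottle is at (365,310), the handle spans (308,250) to (342,235), and the empty ring is at (303,260). The side view agrees.

```bash
python3 - <<'E'
from h import *
W=np.load('/tmp/scene.npz')['W']
def box(u0,u1,v0,v1,z0,z1,n):
    S=W[int(v0*.7):int(v1*.7),int(u0*.7):int(u1*.7)].reshape(-1,3); S=S[(S[:,2]>z0)&(S[:,2]<z1)]
    print(n,len(S),S.mean(0).round(1),'min',S.min(0).round(1),'max',S.max(0).round(1)); return S
box(415,450,335,385,80,110,'loose dropper')
box(415,450,335,385,15,60,'loose body')
box(345,385,280,335,80,110,'stowed dropper')
S=box(280,350,220,270,130,170,'handle')
c=S.mean(0);_,_,V=np.linalg.svd((S-c)[:,:2],full_matrices=False);print('bar axis',V[0])
box(285,325,240,285,30,50,'ring rim')
S=box(280,395,250,350,7,16,'plate');print(cv2.minAreaRect(S[:,:2].astype(np.float32)))
box(440,485,310,345,8,30,'tape');box(400,425,380,400,3,15,'bearing')
E
```

```text
loose dropper 49 [468.3 161.   94. ] min [460.5 153.3  81.3] max [473.1 166.3 103.1]
loose body 154 [475.3 165.7  40.6] min [451.5 145.   15.4] max [482.4 177.5  59.9]
stowed dropper 93 [470.3  19.   93.2] min [457.2   4.   80.4] max [478.4  27.2 110. ]
handle 359 [456.4 -65.7 152.6] min [414.5 -80.4 130.9] max [492.7 -55.7 162.1]
bar axis [ 0.98605277 -0.166433  ]
ring rim 109 [ 443.7 -159.1   38. ] min [ 417.1 -177.7   30.1] max [ 464.7 -129.4   45.4]
plate 1230 [462.3 -62.8  12.3] min [ 407.7 -184.9    7.1] max [504.1  49.6  16. ]
((454.068603515625, -67.63543701171875), (228.9185791015625, 69.9590072631836), 81.26197814941406)
tape 263 [376.9 157.4  17.3] min [348.2 130.5   8.1] max [402.4 183.7  22.5]
bearing 72 [517.  157.6   6.7] min [498.4 143.3   3.1] max [535.7 169.1   9.8]
```

Emit:
jog_arm(increments="1 0 0 -0.02 0 0 4.54; 1 0 0 -0.02 0 0 4.54; 1 0 0 -0.02 0 0 4.54; 1 0 0 -0.02 0 0 4.54; 1 0 0 -0.02 0 0 4.54; 1 0.0124 -0.0276 0 0 0 0; 1 0.0124 -0.0276 0 0 0 0; 1 0.0124 -0.0276 0 0 0 0; 1 0.0124 -0.0276 0 0 0 0; 1 0.0124 -0.0276 0 0 0 0; 1 0.0124 -0.0276 0 0 0 0; 1 0.0124 -0.0276 0 0 0 0; 1 0.0124 -0.0276 0 0 0 0; 1 0.0124 -0.0276 0 0 0 0; 1 0.0124 -0.0276 0 0 0 0; 1 0.0124 -0.0276 0 0 0 0; 1 0.0124 -0.0276 0 0 0 0; 1 0.0124 -0.0276 0 0 0 0; 1 0.0124 -0.0276 0 0 0 0; 1 0.0124 -0.0276 0 0 0 0")

```text
time_s: 1.77
tcp_pos: [404.2, -247.9, 291.1]
orientation: [-0.0, 0.997, -0.076, -0.0]
contact_force: [1.6, -0.1, 0.5]
opening: 85.6
grip_force: 0.0
```

Emit:
jog_arm(increments="1 0.001 -0.028 0 0 0 0; 1 0.001 -0.028 0 0 0 0; 1 0.001 -0.028 0 0 0 0; 1 0.001 -0.028 0 0 0 0; 1 0.001 -0.028 0 0 0 0; 1 0 0 0 0 0 0; 1 0 0 0 0 0 0")

```text
time_s: 2.35
tcp_pos: [429.8, -110.7, 291.2]
orientation: [0.0, 0.997, -0.074, -0.0]
contact_force: [0.6, -0.7, 0.8]
opening: 85.4
grip_force: 0.0
```

```bash
python3 - <<'E'
from h import *
p,d,W=cloud('wrist'); np.savez('/tmp/w1',W=W,p=p); save('w1',p)
print(observe()['tcp_pos'],camera_info('wrist'))
E
```

```text
[ 429.76646235 -111.57460148  291.19889597] {'fx': 342.1009276117125, 'fy': 342.1009276117125, 'cx': 274.68600113491874, 'cy': 207.53132874965848, 'hand_eye': array([[-6.97216666e-05, -9.50484385e-01, -3.10772311e-01,
         7.99446636e+01],
       [ 9.99999995e-01, -4.25982502e-05, -9.40646692e-05,
         2.17554581e-01],
       [ 7.61686426e-05, -3.10772316e-01,  9.50484383e-01,
        -1.82726820e+02],
       [ 0.00000000e+00,  0.00000000e+00,  0.00000000e+00,
         1.00000000e+00]])}
```

View pics/w1.png

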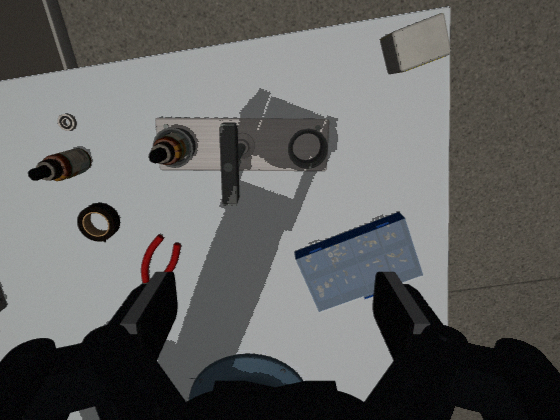

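The wrist view shows the carrier plate from (155,117) to (330,170), the bar at (230,164), and the empty ring at (308,149). The loose bottle runs from its tip at (38,172) to its base at (85,158). Bearing (67,121), tape (98,222).

```bash
python3 - <<'E'
from h import *
W=np.load('/tmp/w1.npz')['W']
def box(u0,u1,v0,v1,z0,z1,n):
    S=W[v0:v1,u0:u1].reshape(-1,3); S=S[(S[:,2]>z0)&(S[:,2]<z1)]
    print(n,len(S),S.mean(0).round(1),'min',S.min(0).round(1),'max',S.max(0).round(1)); return S[:,:2].astype(np.float32)
print('rect',cv2.minAreaRect(box(215,245,115,210,150,165,'bar')))
print('rect',cv2.minAreaRect(box(145,345,105,180,8,15,'plate')))
for n,b in dict(ring=(285,332,125,172,38,45),drop=(25,60,155,190,95,106),stow=(140,175,140,170,108,120)).items():
    S=box(*b,n); print(cv2.minEnclosingCircle(S))
def circ(S,n,r):
    from scipy.optimize import least_squares
    c=least_squares(lambda c:np.hypot(*(S-c).T)-r,S.mean(0),loss='soft_l1').x; print(n,c)
circ(box(25,100,140,190,10,50,'body'),'body fit',17)
E
```

```text
bar 1355 [455.3 -71.1 158. ] min [414.3 -83.2 150.2] max [492.5 -58.  163.1]
rect ((453.2344665527344, -70.22588348388672), (15.369895935058594, 78.00029754638672), 80.91490936279297)
plate 5718 [455.  -82.5  12.2] min [ 402.7 -187.5    8. ] max [504.5  48.1  14.9]
rect ((453.3443298339844, -70.11195373535156), (230.1442108154297, 69.79130554199219), 81.41544342041016)
ring 434 [ 439.8 -154.9   40.6] min [ 415.1 -179.    38. ] max [ 464.9 -129.2   43.3]
((439.8240966796875, -154.10150146484375), 25.197162628173828)
drop 123 [466.2 156.   98.5] min [459.3 150.7  95. ] max [472.3 164.6 102.7]
((465.2579345703125, 157.76686096191406), 7.459397315979004)
stow 120 [467.1  13.  111.1] min [460.3   7.3 108. ] max [473.   20.  115.6]
((466.51068115234375, 13.6351318359375), 6.787144184112549)
body 466 [467.4 144.1  31.8] min [449.2 139.8  10.4] max [482.3 157.7  49.9]
body fit [466.00700704 157.68756122]
```

Emit:
jog_arm(increments="1 -0.0004 -0.0271 0 0 0 0; 1 -0.0004 -0.0271 0 0 0 0; 1 -0.0004 -0.0271 0 0 0 0; 1 -0.0004 -0.0271 0 0 0 0; 1 -0.0004 -0.0271 0 0 0 0; 1 -0.0004 -0.0271 0 0 0 0; 1 -0.0004 -0.0271 0 0 0 0; 1 -0.0004 -0.0271 0 0 0 0; 1 -0.0004 -0.0271 0 0 0 0; 1 -0.0004 -0.0271 0 0 0 0; 1 0 0 0.03 0 0 0; 1 0 0 0.03 0 0 0; 1 0 0 0.03 0 0 0; 1 0 0 0.03 0 0 0; 1 0 0 0.03 0 0 0; 1 0 0 0 0 0 0; 1 0 0 0 0 0 0; 1 0 0 0 0 0 0")

```text
time_s: 3.9
tcp_pos: [468.3, 156.2, 143.3]
orientation: [-0.0, 0.997, -0.076, 0.001]
contact_force: [-0.4, 0.5, 0.7]
opening: 85.4
grip_force: 0.0
```

```bash
python3 - <<'E'
from h import *
p,d,W=cloud('wrist'); save('w2',p)
s=observe();print(s['tcp_pos'],s['joints'])
S=W.reshape(-1,3);S=S[(np.hypot(S[:,0]-466,S[:,1]-158)<30)&(S[:,2]>93)&(S[:,2]<106)][:,:2].astype(np.float32)
print(len(S),cv2.minEnclosingCircle(S))
E
```

```text
[468.7533037  156.38920042 143.96538769] [ 9.21928548e-02 -7.92519871e-02  1.99378890e+00 -1.06577691e-04
  1.22304239e+00  1.81528438e+00]
299 ((466.3027038574219, 157.92349243164062), 7.222497463226318)
```

View pics/w2.png

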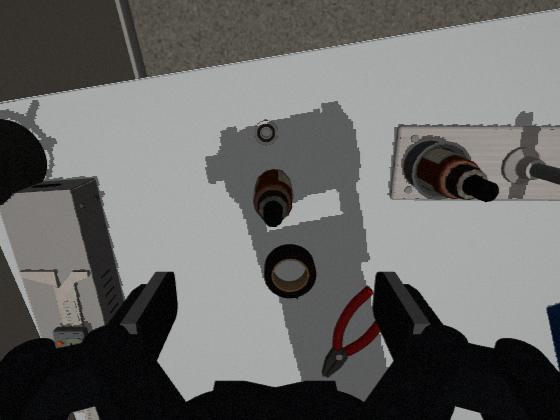

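The wrist view shows the dropper tip at (272,220), midway between the fingers (275). The measured position is (466,158), so only a small correction is needed.

Emit:
jog_arm(increments="1 -0.0024 -0.0012 0.02 0 0 0; 1 0 0 0.02 0 0 0; 1 0 0 0.02 0 0 0; 1 0 0 0.02 0 0 0; 1 0 0 0.015 0 0 0; 1 0 0 0.0145 0 0 0; 1 0 0 0 0 0 0; 1 0 0 0 0 0 0")

```text
time_s: 4.62
tcp_pos: [465.9, 158.3, 33.4]
orientation: [-0.0, 0.997, -0.076, 0.001]
contact_force: [-0.1, 0.1, 1.0]
opening: 85.4
grip_force: 0.0
```

Emit:
jog_arm(increments="-1 0 0 0 0 0 0; -1 0 0 0 0 0 0; -1 0 0 0 0 0 0; -1 0 0 0 0 0 0; -1 0 0 0 0 0 0; -1 0 0 0 0 0 0; -1 0 0 0 0 0 0; -1 0 0 0 0 0 0; -1 0 0 0 0 0 0; -1 0 0 0 0 0 0")

```text
time_s: 5.45
tcp_pos: [465.3, 158.3, 32.9]
orientation: [-0.0, 0.997, -0.076, 0.001]
contact_force: [-0.6, -0.1, 5.3]
opening: 19.6
grip_force: 58.5
```

```bash
python3 - <<'E'
from h import *
a,_,_=cloud('wrist'); b,_,_=cloud('side'); c,_,_=cloud('scene')
save('g1',np.hstack([cv2.resize(a,(400,300)),cv2.resize(c[200:300,240:373],(400,300))]))
np.save('/tmp/c',c)
s=observe();print(s['tcp_pos'],s['opening'],s['grip_force'],s['contact_force'])
E
```

```text
[465.37758969 158.33041332  32.86925953] 19.37278861557701 58.51810276508331 [-1.65937636  0.29935306  5.75277735]
```

View pics/g1.png

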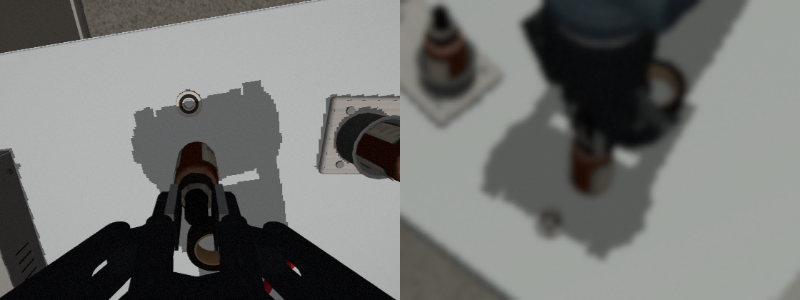

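```bash
python3 - <<'E'
from h import *
p,d,W=cloud('wrist'); save('g2',cv2.resize(p[180:420,180:370],(594,750))[:600])
S=W.reshape(-1,3);S=S[(abs(S[:,0]-466)<60)&(abs(S[:,1]-158)<25)]
for z in range(0,120,8):
    q=S[(S[:,2]>z+2)&(S[:,2]<=z+10)]
    if len(q):print(z+6,len(q),q.min(0).round(),q.max(0).round())
for v in range(180,420,12):
    print(v,[('%d,%d,%d'%tuple(W[v,u]) if np.isfinite(W[v,u,0]) else '-') for u in (262,272,282)])
E
```

```text
6 1003 [472. 135.   2.] [526. 181.  10.]
14 185 [468. 141.  10.] [482. 175.  18.]
22 210 [464. 141.  18.] [483. 175.  26.]
30 237 [464. 141.  26.] [482. 175.  34.]
38 276 [465. 141.  34.] [483. 175.  42.]
46 350 [464. 141.  42.] [483. 175.  50.]
54 364 [466. 141.  50.] [483. 175.  58.]
62 865 [466. 142.  58.] [482. 173.  66.]
70 331 [459. 146.  66.] [479. 169.  74.]
78 1292 [453. 135.  74.] [479. 179.  82.]
86 923 [453. 134.  82.] [479. 180.  90.]
94 1315 [453. 134.  90.] [479. 180.  98.]
102 1362 [454. 134.  98.] [479. 180. 106.]
110 1140 [453. 134. 106.] [481. 183. 114.]
118 1407 [451. 133. 114.] [482. 183. 122.]
180 ['494,161,1', '493,155,0', '492,149,0']
192 ['486,163,1', '485,156,1', '484,150,0']
204 ['480,163,7', '482,157,15', '482,151,19']
216 ['481,163,32', '482,157,37', '480,151,36']
228 ['481,162,51', '482,156,55', '481,151,55']
240 ['478,162,59', '477,157,60', '477,152,61']
252 ['476,162,70', '477,157,74', '477,152,74']
264 ['474,162,77', '473,158,77', '473,153,78']
276 ['471,162,83', '472,158,86', '472,153,87']
288 ['471,162,94', '472,158,95', '471,154,95']
300 ['469,162,98', '468,158,98', '468,154,99']
312 ['396,178,0', '465,159,101', '462,155,98']
324 ['387,179,1', '396,170,16', '397,163,18']
336 ['384,179,12', '389,171,19', '373,166,0']
348 ['380,180,18', '379,173,19', '364,167,2']
360 ['353,185,0', '368,174,18', '365,168,15']
372 ['342,186,0', '340,179,0', '357,169,19']
384 ['330,188,0', '328,181,0', '328,173,0']
396 ['476,159,151', '476,157,151', '475,154,151']
408 ['476,159,154', '476,157,154', '475,154,154']
```

View pics/g2.png

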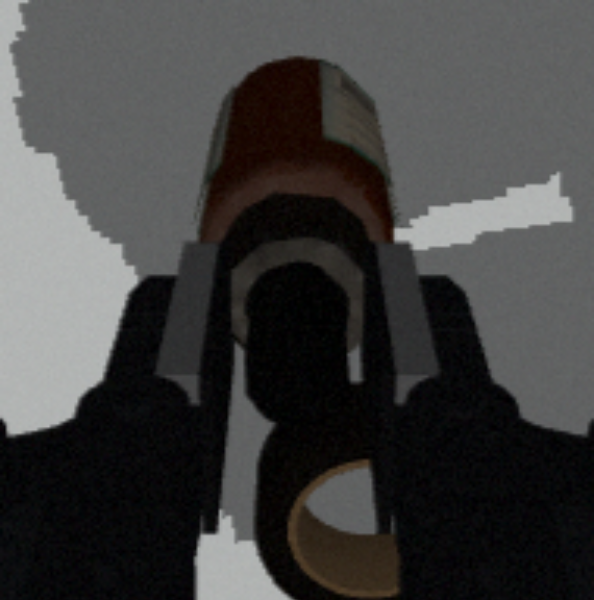

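```bash
python3 - <<'E'
from h import *
p,d,W=cloud('wrist')
for u in (238,244,248,302,306,312):
    print(u,[('%d,%d,%d'%tuple(W[v,u])) for v in range(250,320,8)])
print(r.tcp_to_grasp, observe()['opening'])
print([x for x in dir(r) if x[0]!='_'])
E
```

```text
238 ['448,186,0', '442,187,0', '478,171,84', '478,171,92', '478,170,99', '479,169,105', '478,169,110', '478,168,115', '478,168,119']
244 ['468,174,46', '478,169,78', '478,169,85', '478,168,92', '477,168,97', '478,167,104', '477,167,109', '475,167,110', '472,168,111']
248 ['474,170,61', '477,168,77', '478,167,85', '478,167,92', '477,166,98', '477,166,103', '476,166,107', '473,166,108', '471,167,109']
302 ['470,143,60', '474,144,78', '474,144,85', '474,145,92', '474,145,97', '474,146,104', '475,146,110', '472,147,110', '468,147,110']
306 ['441,139,0', '474,142,78', '474,143,85', '474,143,92', '474,144,98', '475,144,105', '474,145,109', '471,145,110', '469,146,111']
312 ['440,135,0', '434,136,0', '473,140,84', '474,141,92', '474,142,98', '474,142,105', '474,143,109', '475,143,115', '475,144,120']
18.700000000000003 19.531943994743813
['IKError', 'sign_off', 'tcp_to_grasp']
```

The fingers closed on the cap. Their tips measure at z≈76 while the reported TCP is 33, so the real tips sit about 40 mm behind the reported TCP. The palm measures at z≈151, which agrees. I'll open, go down 38 mm and check.

Emit:
jog_arm(increments="1 0 0 0 0 0 0; 1 0 0 0 0 0 0; 1 0 0 0 0 0 0; 1 0 0 0 0 0 0; 1 0 0 0 0 0 0; 1 0 0 0 0 0 0; 1 0 0 0 0 0 0; 1 0 0 0.008 0 0 0; 1 0 0 0.008 0 0 0; 1 0 0 0.008 0 0 0; 1 0 0 0 0 0 0; 1 0 0 0 0 0 0")

```text
time_s: 6.7
tcp_pos: [463.7, 158.2, 6.9]
orientation: [0.0, 0.997, -0.076, -0.001]
contact_force: [0.3, 0.3, -0.8]
opening: 85.1
grip_force: 0.0
```

```bash
python3 - <<'E'
from h import *
p,d,W=cloud('wrist'); s=observe();print(s['tcp_pos'],s['opening'],s['contact_force'])
S=W.reshape(-1,3);T=S[(np.hypot(S[:,0]-466,S[:,1]-158)<30)&(S[:,2]>93)&(S[:,2]<106)]
print(len(T),T.max(0),cv2.minEnclosingCircle(T[:,:2].astype(np.float32)))
B=S[(abs(S[:,0]-466)<40)&(abs(abs(S[:,1]-158)-45)<20)&(S[:,2]>20)]
print('fingers',np.nanpercentile(B,[0,1,5,50],axis=0).round())
c,dd,W=cloud('side');S=W.reshape(-1,3)
B=S[(abs(S[:,0]-466)<40)&(abs(abs(S[:,1]-158)-45)<25)&(S[:,2]>20)]
print('side',len(B),np.nanpercentile(B,[0,1,5,50],axis=0).round() if len(B) else '')
E
```

```text
[464.24793214 158.25419258   7.46876942] 85.38911164370091 [ 0.76741197  0.081727   -0.52658591]
1387 [473.70368151 164.7733352  103.56821877] ((466.5262451171875, 157.7754669189453), 7.512369155883789)
fingers [[443.  93.  59.]
 [448.  94.  65.]
 [453.  96.  73.]
 [475. 132. 114.]]
side 2080 [[426.  88.  62.]
 [427.  89.  81.]
 [432.  92. 120.]
 [462. 105. 278.]]
```

Emit:
jog_arm(increments="1 0.002 0 0.005 0 0 0; 1 0 0 0.005 0 0 0; 1 0 0 0.005 0 0 0; 1 0 0 0 0 0 0; -1 0 0 0 0 0 0; -1 0 0 0 0 0 0; -1 0 0 0 0 0 0; -1 0 0 0 0 0 0; -1 0 0 0 0 0 0; -1 0 0 0 0 0 0; -1 0 0 0 0 0 0; -1 0 0 0 0 0 0; -1 0 0 0 0 0 0")

```text
time_s: 7.88
tcp_pos: [467.3, 158.1, -6.4]
orientation: [-0.0, 0.997, -0.076, 0.001]
contact_force: [-0.4, -0.3, 5.9]
opening: 30.6
grip_force: 59.8
```

Emit:
jog_arm(increments="-1 0 0 -0.01 0 0 0; -1 0 0 -0.02 0 0 0; -1 0 0 -0.028 0 0 0; -1 0 0 -0.028 0 0 0; -1 0 0 -0.028 0 0 0; -1 0 0 -0.028 0 0 0; -1 0 0 -0.028 0 0 0; -1 0 0 -0.02 0 0 0; -1 0 0 -0.01 0 0 0; -1 0 0 0 0 0 0; -1 0 0 0 0 0 0")

```text
time_s: 8.8
tcp_pos: [466.0, 157.9, 192.2]
orientation: [0.0, 0.997, -0.076, -0.001]
contact_force: [0.3, -0.2, -0.9]
opening: 30.9
grip_force: 59.4
```

```bash
python3 - <<'E'
from h import *
p,d,W=cloud('wrist'); s=observe();print(s['tcp_pos'],s['opening'],s['contact_force'])
save('l1',p)
S=W.reshape(-1,3);S=S[(np.hypot(S[:,0]-466,S[:,1]-158)<40)&(S[:,2]>180)]
T=S[(S[:,2]>293)&(S[:,2]<304)&(np.hypot(S[:,0]-466,S[:,1]-158)<16)]
print(len(T),T.mean(0).round(1),T.max(0))
for z in range(190,260,10):
    q=S[(S[:,2]>z-3)&(S[:,2]<z+3)]
    if len(q):print(z,len(q),q.min(0).round(1),q.max(0).round(1))
E
```

```text
[465.45011587 157.83864879 191.25644097] 30.25045202312271 [-0.61563897 -0.07212538 -1.14200444]
978 [469.9 157.3 296. ] [473.30671592 164.49450434 299.78742256]
200 62 [473.4 143.7 199.2] [481.9 169.1 203. ]
210 251 [464.1 140.6 207.1] [482.1 174.8 212.9]
220 287 [467.7 140.9 217. ] [482.  173.9 223. ]
230 341 [472.  141.3 227. ] [482.  171.7 233. ]
240 690 [468.5 129.  237. ] [481.9 184.6 243. ]
250 1071 [456.6 128.2 247. ] [482.  185.4 253. ]
```

View pics/l1.png

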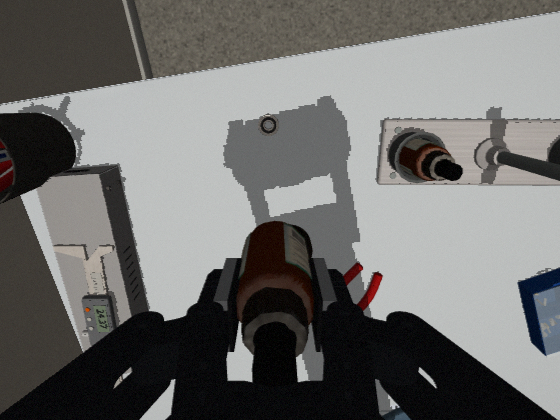

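The bottle is held upright between the pads, centred at (275,290) in the image, and all bystanders are in place. I'll carry it over the ring.

Emit:
jog_arm(increments="-1 0.0009 0.012 0 0 0 0; -1 0.0018 0.02 0 0 0 0; -1 0.0018 0.025 0 0 0 0; -1 0.0018 0.025 0 0 0 0; -1 0.0018 0.025 0 0 0 0; -1 0.0018 0.025 0 0 0 0; -1 0.0018 0.025 0 0 0 0; -1 0.0018 0.025 0 0 0 0; -1 0.0018 0.025 0 0 0 0; -1 0.0018 0.025 0 0 0 0; -1 0.0018 0.025 0 0 0 0; -1 0.0018 0.025 0 0 0 0; -1 0.0018 0.02 0 0 0 0; -1 0 0.01 0 0 0 0; -1 0 0 0.03 0 0 0; -1 0 0 0.03 0 0 0; -1 0 0 0.03 0 0 0; -1 0 0 0 0 0 0; -1 0 0 0 0 0 0; -1 0 0 0 0 0 0")

```text
time_s: 10.52
tcp_pos: [442.4, -154.2, 104.2]
orientation: [0.0, 0.997, -0.075, 0.001]
contact_force: [0.2, -0.3, -0.2]
opening: 30.6
grip_force: 59.6
```

```bash
python3 - <<'E'
from h import *
p,d,W=cloud('wrist'); s=observe();print(s['tcp_pos'],s['opening'],s['contact_force'],s['joints'])
save('p1',p); np.savez('/tmp/p1',W=W)
S=W.reshape(-1,3);t=s['tcp_pos']
B=S[(S[:,2]>t[2]+12)&(S[:,2]<t[2]+32)&(np.hypot(S[:,0]-t[0],S[:,1]-t[1])<30)]
from scipy.optimize import least_squares
f=lambda S,r,c0:least_squares(lambda c:np.hypot(*(S[:,:2]-c).T)-r,c0,loss='soft_l1').x
print('bottle',len(B),f(B,17,t[:2]),B.min(0),B.max(0))
G=S[(S[:,2]>37.5)&(S[:,2]<44)&(np.hypot(S[:,0]-440,S[:,1]+154)<35)]
print('rim',len(G),G.min(0),G.max(0))
if len(G): print(f(G,22.5,[440,-154]))
P=S[(S[:,2]>9)&(S[:,2]<15)&(abs(S[:,0]-453)<70)&(abs(S[:,1]+70)<140)]
print('plate',cv2.minAreaRect(P[:,:2].astype(np.float32)))
E
```

```text
[ 442.98257749 -154.5309977   104.94030109] 30.180387169608498 [ 0.61934845 -0.99703762  0.1028198 ] [-5.78002979e-01 -8.98473277e-02  2.08122708e+00 -1.36988053e-05
  1.14709239e+00  1.14385051e+00]
bottle 871 [ 441.09428404 -154.89541432] [ 439.42100155 -171.55121015  116.96342001] [ 458.47906235 -137.15912205  136.8729452 ]
rim 906 [ 420.01510281 -179.39597332   37.51016419] [ 464.87611888 -129.21253507   43.32530004]
[ 440.48383501 -154.2735618 ]
plate ((453.20867919921875, -70.61497497558594), (229.25326538085938, 70.30965423583984), 81.0334701538086)
```

View pics/p1.png

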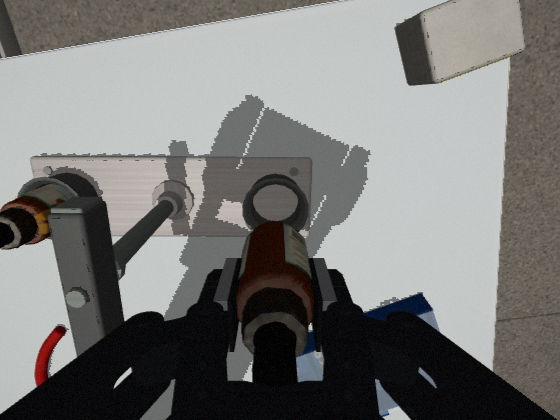

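The ring centre is at u=275 and the bottle at u=274, so they are aligned to within 1 mm. I'll go down.

Emit:
jog_arm(increments="-1 -0.0008 -0.0006 0.015 0 0 0; -1 0 0 0.022 0 0 0; -1 0 0 0.02 0 0 0; -1 0 0 0.009 0 0 0; -1 0 0 0.004 0 0 0; -1 0 0 0.004 0 0 0; -1 0 0 0.004 0 0 0; -1 0 0 0.004 0 0 0; -1 0 0 0 0 0 0; -1 0 0 0 0 0 0")

```text
time_s: 11.4
tcp_pos: [441.3, -153.3, 21.3]
orientation: [0.0, 0.997, -0.076, 0.0]
contact_force: [-1.1, 0.2, 0.2]
opening: 30.5
grip_force: 59.6
```

Emit:
jog_arm(increments="-1 0 0 0.003 0 0 0; -1 0 0 0.003 0 0 0; -1 0 0 0.003 0 0 0; -1 0 0 0.003 0 0 0; -1 0 0 0.002 0 0 0; -1 0 0 0.001 0 0 0; -1 0 0 0 0 0 0; -1 0 0 0 0 0 0")

```text
time_s: 12.07
tcp_pos: [441.1, -153.2, 6.0]
orientation: [0.0, 0.997, -0.076, 0.0]
contact_force: [-0.1, 0.2, -1.4]
opening: 30.7
grip_force: 59.7
```

Emit:
jog_arm(increments="-1 0 0 0.0005 0 0 0; -1 0 0 0.0005 0 0 0; -1 0 0 0 0 0 0; -1 0 0 0 0 0 0")

```text
time_s: 12.4
tcp_pos: [441.4, -153.3, 5.6]
orientation: [0.0, 0.997, -0.076, 0.0]
contact_force: [-2.4, 1.0, 5.3]
opening: 30.4
grip_force: 60.2
```

Emit:
jog_arm(increments="0.3 0 0 0 0 0 0; 0.3 0 0 0 0 0 0; 0.3 0 0 0 0 0 0; 0.3 0 0 0 0 0 0; 0.3 0 0 0 0 0 0; 0.3 0 0 -0.005 0 0 0; 0.3 0 0 -0.01 0 0 0; 0.3 0 0 -0.02 0 0 0; 0.3 0 0 -0.025 0 0 0; 0.3 0 0 -0.025 0 0 0; 0.3 0 0 -0.025 0 0 0; 0.3 0 0 -0.025 0 0 0; 1 0 0 -0.025 0 0 0; 1 0 0 -0.015 0 0 0; 1 0 0 0 0 0 0; 1 0 0 0 0 0 0; 1 0 0 0 0 0 0")

```text
time_s: 13.82
tcp_pos: [440.4, -152.7, 179.0]
orientation: [-0.0, 0.997, -0.076, -0.001]
contact_force: [0.4, 0.3, 0.2]
opening: 85.5
grip_force: 0.0
```

```bash
python3 - <<'E'
from h import *
p,d,W=cloud('wrist'); s=observe();print(s['tcp_pos'],s['opening'],s['contact_force'])
save('q1',p)
S=W.reshape(-1,3)
def b(c,rad,z0,z1,n):
    G=S[(S[:,2]>z0)&(S[:,2]<z1)&(np.hypot(S[:,0]-c[0],S[:,1]-c[1])<rad)]; print(n,len(G))
    if len(G): print(G.max(0).round(1)); return G[:,:2].astype(np.float32)
print(cv2.minEnclosingCircle(b((440,-154),16,105,125,'placed')))
q=b((466,13),16,105,125,'stowed')
print(cv2.minAreaRect(b((453,-70),45,153,163,'bar')))
q=b((453,-70),150,9,15,'plate');print(cv2.minAreaRect(q))
E
```

```text
[ 440.18386497 -152.5558158   178.4869875 ] 85.50769902246942 [ 0.23058261  0.04948688 -0.17767559]
placed 254
[ 447.5 -146.7  114.9]
((441.1729431152344, -153.28932189941406), 7.125482082366943)
stowed 280
[473.4  20.1 115.5]
bar 2753
[492.6 -58.3 162.5]
((453.34063720703125, -70.77771759033203), (15.437738418579102, 78.21511840820312), 81.43266296386719)
plate 7575
[504.6  44.8  15. ]
((453.22174072265625, -70.57532501220703), (229.21018981933594, 70.14276885986328), 81.07757568359375)
```

View pics/q1.png

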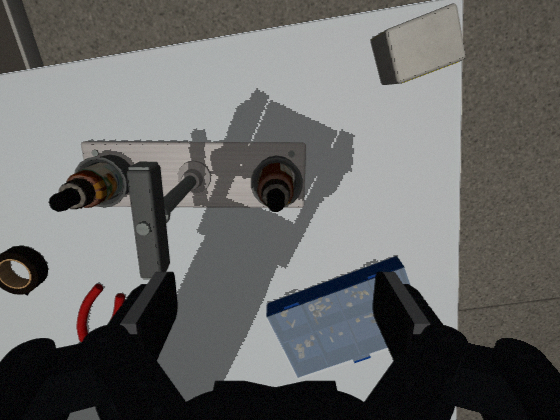

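The image shows the bottle standing in its ring at (277,180), its top at the same height as the stowed one (115). The bar is at (147,220), centred at (453,-71). I'll move to the handle.

Emit:
jog_arm(increments="1 0 -0.015 0 0 0 0; 1 0 -0.02 0 0 0 0; 1 0 -0.02 0 0 0 0; 1 0 -0.018 0 0 0 0; 1 0.0005 -0.01 0 0 0 0; 1 0 0 0 0 0 0; 1 0 0 0.02 0 0 0; 1 0 0 0.02 0 0 0; 1 0 0 0.02 0 0 0; 1 0 0 0.02 0 0 0; 1 0 0 0.01 0 0 0; 1 0 0 0 0 0 0; 1 0 0 0 0 0 0")

```text
time_s: 14.95
tcp_pos: [453.9, -71.6, 89.8]
orientation: [-0.0, 0.997, -0.076, -0.001]
contact_force: [0.2, 0.5, 0.3]
opening: 85.2
grip_force: 0.0
```

```bash
python3 - <<'E'
from h import *
p,d,W=cloud('wrist'); s=observe();print(s['tcp_pos'],s['opening'],s['contact_force'])
S=W.reshape(-1,3);S=S[(S[:,2]>152)&(S[:,2]<163)&(abs(S[:,0]-453)<45)&(abs(S[:,1]+71)<18)]
print(S.min(0),S.max(0)); print(cv2.minAreaRect(S[:,:2].astype(np.float32)))
E
```

```text
[454.68161113 -71.75444041  90.76931911] 85.57573550520854 [ 0.64698449 -0.21629171 -0.14056574]
[414.67786268 -83.17058821 152.01058207] [492.9788736  -57.35328667 162.88173284]
((453.5378723144531, -70.396240234375), (15.0764799118042, 78.26423645019531), 81.07655334472656)
```

Emit:
jog_arm(increments="1 -0.0008 -0.0011 0.002 0 0 0; 1 0 0 0 0 0 0; -1 0 0 0 0 0 0; -1 0 0 0 0 0 0; -1 0 0 0 0 0 0; -1 0 0 0 0 0 0; -1 0 0 0 0 0 0; -1 0 0 0 0 0 0; -1 0 0 0 0 0 0; -1 0 0 0 0 0 0; -1 0 0 0 0 0 0; -1 0 0 0 0 0 0; -1 0 0 0 0 0 0; -1 0 0 0 0 0 0")

```text
time_s: 16.17
tcp_pos: [453.6, -70.1, 88.3]
orientation: [0.0, 0.997, -0.076, 0.0]
contact_force: [-1.6, -1.1, 4.0]
opening: 14.3
grip_force: 58.7
```

Gripped at 14.3 mm, which fits the 15 mm bar. I'll lift gently by 100 mm.

Emit:
jog_arm(increments="-1 0 0 -0.002 0 0 0; -1 0 0 -0.004 0 0 0; -1 0 0 -0.006 0 0 0; -1 0 0 -0.008 0 0 0; -1 0 0 -0.01 0 0 0; -1 0 0 -0.01 0 0 0; -1 0 0 -0.01 0 0 0; -1 0 0 -0.01 0 0 0; -1 0 0 -0.01 0 0 0; -1 0 0 -0.01 0 0 0; -1 0 0 -0.008 0 0 0; -1 0 0 -0.006 0 0 0; -1 0 0 -0.004 0 0 0; -1 0 0 -0.002 0 0 0; -1 0 0 0 0 0 0; -1 0 0 0 0 0 0; -1 0 0 0 0 0 0; -1 0 0 0 0 0 0; -1 0 0 0 0 0 0; -1 0 0 0 0 0 0")

```text
time_s: 17.83
tcp_pos: [453.4, -69.9, 187.7]
orientation: [-0.0, 0.997, -0.076, -0.0]
contact_force: [1.0, 0.0, -4.6]
opening: 14.3
grip_force: 58.6
```

```bash
python3 - <<'E'
from h import *
for i in range(2):
    p,d,W=cloud('wrist'); s=observe();print(s['tcp_pos'],s['opening'],s['contact_force'],s['ft_torque'])
    S=W.reshape(-1,3);S=S[(S[:,2]>103)&(S[:,2]<121)&(abs(S[:,0]-453)<60)&(abs(S[:,1]+71)<130)]
    S=S[abs((S[:,:2]-[453.3,-70.5])@[.153,.988])<114]
    A=np.c_[S[:,:2]-[453.3,-70.5],np.ones(len(S))];k=np.linalg.lstsq(A,S[:,2],rcond=None)[0];print(len(S),'plate slopes deg',np.degrees(k[:2]),'z',k[2])
q,_,_=cloud('side')
save('f1',np.hstack([cv2.resize(p,(400,300)),cv2.resize(q[170:320,200:400],(400,300))]))
E
```

```text
[453.40014761 -69.92511097 187.80943892] 14.010503600827699 [ 0.43723462  0.06557673 -5.32940795] [-0.0662949  -0.06016675  0.03564264]
15658 plate slopes deg [-0.26497548  0.07002099] z 112.03732989470143
[453.43206475 -69.90557547 187.87379635] 13.94641106131722 [ 0.11364372 -0.18107018 -4.90704641] [-0.01125067  0.03206959 -0.00348305]
15628 plate slopes deg [-0.28244886  0.062384  ] z 112.11188399399472
```

View pics/f1.png

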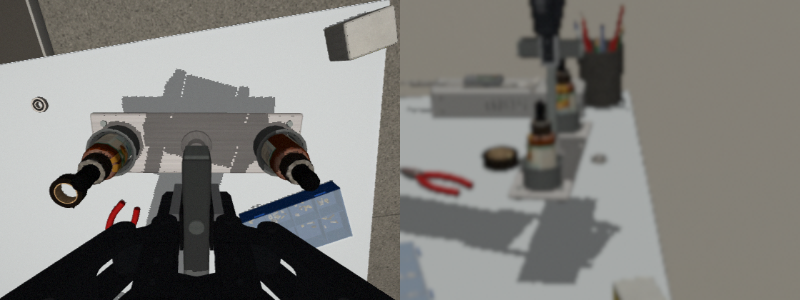

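The carrier hangs level, tilted less than 0.3°, with its plate top at 112 mm, so the feet are at about 100 mm. Both bottles are in their rings and the tape and bearing haven't moved.

```bash
python3 -c "
from bench import r
print(r.sign_off())"
```

```text
the job is handed in; nothing more can be done
None
```

The job is handed in: the loose bottle stands in the empty ring, and the arm holds the carrier level with its feet about 100 mm above the desk and both bottles in their rings, at about 18 s; the first grip on the loose bottle closed on its cap, so I let go and gripped it again lower on the body before moving it.

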